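Close the canister's fill slot with its T-stopper

TASK

Close the fill slot of the square metal canister with the blue-winged T-stopper from the black stand: pass its cross-bar lengthways through the narrow slot in the lid, press the flange down against the springy red ring, turn it a quarter turn clockwise (seen from above) and let it spring up so that the bar catches crosswise under the lid and holds. Work gently: never push the stopper against the canister with more than about 4 kg of force. Leave the jar, beaker and brush where they are.

Things in the scene. Friction and masses are not known exactly. Their poses are not given: they have to be found in the camera images.
- stopper_grip (a point): T-stopper's wing, the part to hold: upright blue block 36 mm long (x), 14 thick (y), 42 tall; this point is on its axis, 24 mm above the flange top, 18 mm below the wing's top. Below the wing: flange disc 67 mm across, 6 thick; shank 8 mm across, 16 long; cross-bar. z up. About 0.12 kg; starts upright in the stand, flange resting on the stand's top.
- stopper_bar (a point): Centre of the T-stopper's steel cross-bar, 50 mm below stopper_grip on the same axis: bar 32 mm long (x, parallel to the wing), 8 wide (y), 8 tall (z). The flange's underside is 20 mm above this point.
- canister: Square metal canister, fixed to the bench: hollow body 150 x 150 x 60 mm, carrying a grey slotted lid plate 174 x 174 x 8 mm (underside 60, top 68 mm above the origin). A blue label is on its +y side. Origin at the centre of the body's underside, z up, x along the slot.
- canister_top (a point): Centre of the canister body, at lid-top height, 68 mm above its origin; axes as the canister. The lid's slot is 40 mm long (x), 10 wide (y), right through, BUT lies off this point to +y (the blue label's side) by anything from 3 to 21 mm (0 in x and yaw), as the lid was fitted by hand. The offset is not measured: find the slot by feel or by eye. The lid is clamped; gentle pushes do not shift it.
- canister_seat (a point): On the canister's centre line, 56 mm above its origin: bar-centre height when locked (same unknown y offset as the slot). Under the lid, across the slot, is an 11.6 mm wide seat between 3 mm ribs and solid stops. The bar turns clear of the ribs with its centre below 53 mm (fully down 49), clockwise from above only, to a stop at about 90-97 degrees; eased up there it rises into the seat and holds.
- ring (a joint): Red sprung ring round the slot, on the lid: 70 mm outside, 58 inside, top 12 mm above the lid at rest. Value: how far it is pressed down (m, 0 to 0.011). The flange lands on it when the bar centre is 60 mm above the canister's origin; it gives from 3 N, plus 0.8 N per mm. Locked: 4 mm pressed, about 6 N.
- stand: Black round parking stand, 80 mm across, 32 mm tall, fixed, with a 40 mm hole in which the stopper's bar and shank hang; origin at the centre of its underside.
- jar: Amber glass jar with white cap, 56 mm across, 85 mm tall, a bystander; origin at the centre of its underside.
- beaker: Clear open beaker, 66 mm across, 80 mm tall, a bystander; origin at the centre of its underside.
- brush: Small brush with a blue handle lying flat, a bystander; origin under its middle.
Things that resemble listed ones, but are neither listed nor needed, are in the scene too. What is shaped like the part that bears stopper_grip but pink is not meant.

How it is judged:
By the outcome, as a careful person would: the job done as asked, in the order asked, and still so for the second after the job is handed in, with the robot touching nothing.
It also fails if it takes over 64 s, if anything falls off the work surface, if the arm or the gripper's body presses on something with over 40 N, if the wrist force passes 120 N, or if a joint passes its speed limit or range.

ROBOT

A 6-joint arm with a two-finger parallel gripper is mounted at the origin on the work surface. World frame = base frame: x ahead of the robot, y to its left, z up, the work surface at z = 0. Lengths are in mm, angles in rad, forces in N, time in s.
With the tool pointing down it reaches from about 350 to 775 mm from the base axis. Payload 7.3 kg.
Tool frame: the origin (TCP) lies midway between the tips of the shut fingers; the grasp point (between the pads) lies 19 mm behind it; z points along the fingers, x is the direction in which the jaws open and shut, and the axes are right-handed (so a half turn about z gives the same grasp; the last joint's range is limited). The gripper opens to 92 mm and grips with 3 to 60 N. Pads are 19 mm wide; open, the fingers measure 130 mm over their backs; the gripper's body (75 mm by 190 mm) begins 47 mm behind the grasp point.
Start: joints at [1.133, 0.342, 1.524, -0, 1.275, -0.146], TCP at [151.015, 502.831, 226.741] pointing down, gripper open.
Joint ranges: [-2.53, 2.53], [-0.77, 2.02], [0.04, 2.7], [-1, 4.14], [0.28, 2.66], [-3.11, 3.11]. Speed limits (rad/s): [2.57, 2.57, 3.14, 3.14, 3.14, 3.14].

INTERFACE

Orientations are given as [roll, pitch, yaw] about the fixed x, y, z axes, in that order (R = Rz(yaw) Ry(pitch) Rx(roll)).
In Python, from plant import bot gives the robot as it stands.
- The arm moves only by the shell command python3 -m pendant 'ROWS' [OPENING]. ROWS is JSON, a list of rows, each an object with "linear": the shift along the world's x, y, z in mm, a list of three; "twist": the turn about the world's z in degrees. In form: [{"linear": [x, y, z], "twist": twist}, ...]. A call has 1 to 20 rows; each row is the pose to reach, as a shift and turn from the pose commanded when the call began; what a row does not reach only later rows make up. A row lasts 1/8 s, in which the tool goes at most 62.5 mm and 10.7 degrees, less where a joint would pass 70% of its speed; a pose out of reach is approached as far as the arm can. A call with a gripper value outside its range is refused whole. OPENING is the closure in counts, from 0 (fully open) to 255 (shut), set as the call begins (- or left out, the last holds). The fingers move at their own pace and stop on an object; the grip force is fixed at half the most. Time passes only in rows, so rows that repeat a pose let the fingers close. It gives the time, the measured TCP pose, the force and the opening at its end, in the units of the state.
- bot.get_obs(): the state, without advancing time (a new reading comes with each control period).
- bot.capture(name): name is "scene" or "top" or "wrist"; returns a dict with "frame" (384x512x3 uint8, blue, green, red), "z_map" (384x512 float32, mm along the optical axis (not along the pixel's ray), 0 where there is no reading), "fx", "fy", "cx", "cy" (pixels), "k1" (the pictures are not rectified: a ray, as slopes to the right and down, at radius r is drawn at 1 + k1 r^2 times it, then the intrinsics apply), "rvec" (rotation vector, rad) and "tvec" (3), from world to camera coordinates, as OpenCV has them. Camera axes: x right, y down, z forward; pixel columns grow to the right and rows downward; lengths in mm; the calibration is good to about 2 mm. A picture is of the moment at which its call begins.
- bot.close_job(): hands the job in, once; it reports no verdict.
The state is a dict: "time": time; "joint_positions": joint angles; "dq": joint speeds; "tau": joint torques, N m; "tool_pos": TCP position; "tcp_rot": TCP orientation; "contact_force": force on the tool from outside, world axes, zero at the start; "moment": the same for the moment, N m; "grip_width": finger opening in mm.
Only numpy, scipy, OpenCV 4.12 (cv2) and the standard library are available. Lean on these libraries where they do the work, as an engineer would, in place of code of your own. Each camera call takes 0.05 s, during which the arm holds its last target. There are 200 camera calls.

## Working session

There is one attempt and no reset: what is moved stays moved. The work goes in short steps, Python scripts to look and compute and a shell command to move; the robot and the scene stay as the last step left them, time stands still between calls to the robot, and variables do not carry over. Pictures are saved under pics/ and viewed, about 8 in all and at most 12, crops included, and the job is handed in when it is done.

```bash
mkdir -p pics; ls
cat > h.py <<'E'
import numpy as np, cv2
from plant import bot
def cap(n):
    c=bot.capture(n); c['R']=cv2.Rodrigues(np.array(c['rvec'],float))[0]; c['t']=np.array(c['tvec'],float).ravel()
    return c
def rays(c,uv):
    uv=np.asarray(uv,float).reshape(-1,2)
    K=np.array([[c['fx'],0,c['cx']],[0,c['fy'],c['cy']],[0,0,1.]])
    p=cv2.undistortPoints(uv.reshape(-1,1,2),K,np.array([c['k1'],0,0,0.])).reshape(-1,2)
    return np.c_[p,np.ones(len(p))]
def onz(c,uv,z):
    d=rays(c,uv)@c['R']; o=-c['R'].T@c['t']
    return o+d*((z-o[2])/d[:,2])[:,None]
def cloud(c,mask=None):
    z=c['z_map']; m=z>0
    if mask is not None: m&=mask>0
    v,u=np.nonzero(m); d=rays(c,np.c_[u,v])*z[v,u][:,None]
    return (d-c['t'])@c['R'], np.c_[u,v]
E
python3 - <<'E'
from h import *
print(bot.get_obs())
a=cap('scene');b=cap('top')
cv2.imwrite('pics/a.png',a['frame']);cv2.imwrite('pics/b.png',b['frame'])
for c in(a,b):print(-c['R'].T@c['t'],c['fx'],c['k1'])
E
```

```text
pics
{'time': 0.0, 'joint_positions': array([ 1.13294476e+00,  3.42742050e-01,  1.52502794e+00,  2.26580465e-05,
        1.27538022e+00, -1.46032914e-01]), 'dq': array([ 1.77319390e-03,  1.00252400e-04, -6.34976611e-04,  1.12678779e-03,
        9.44416139e-04,  5.37436615e-05]), 'tau': array([-9.04145622e-05, -4.31248248e+01, -2.44221747e+01,  7.16794655e-02,
        5.61040943e-02, -1.67104563e-04]), 'tool_pos': array([150.85423518, 502.43612676, 226.03111588]), 'tcp_rot': array([-3.14134457e+00,  1.53781921e-03,  1.27897125e+00]), 'contact_force': array([-0.45113727, -0.22125876, -0.21569384]), 'moment': array([ 0.00784559, -0.00487177, -0.00740401]), 'grip_width': 92.12255646690826}
[1166.45828351 -312.02761798  651.92380945] 378.3525790795153 -0.02683071227111951
[502.61343832  19.60530385 974.6553672 ] 437.0716545397315 -0.10444796007949919
```

View pics/a.png

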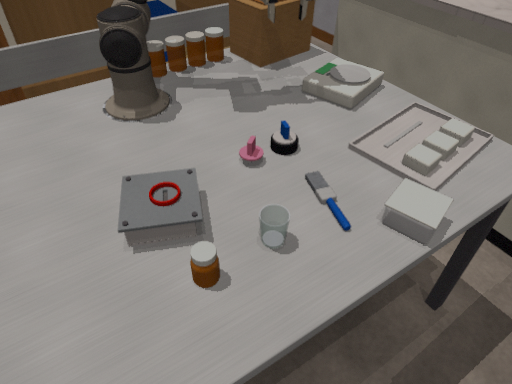

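View pics/b.png

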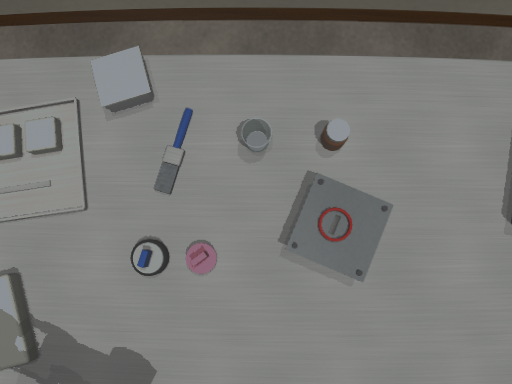

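Scene view: canister at (160,205), blue stopper in the stand at (285,140), pink decoy at (251,153). Top view: the stopper is at (146,258), the lid's slot and ring at (335,225), the decoy at (201,258), the beaker at (256,135) and the jar at (336,133).

Run:
```python
from h import *
b=cap('top');f=b['frame'];hsv=cv2.cvtColor(f,cv2.COLOR_BGR2HSV)
def win(m,u0,u1,v0,v1):
    o=np.zeros_like(m);o[v0:v1,u0:u1]=m[v0:v1,u0:u1];return o
P,uv=cloud(b)
H=np.zeros(f.shape[:2]);H[uv[:,1],uv[:,0]]=P[:,2]
XYZ=np.zeros(f.shape);XYZ[uv[:,1],uv[:,0]]=P
# wing
bl=cv2.inRange(hsv,(100,120,40),(130,255,255)); w=win(bl,125,175,235,285)
top=((w>0)&(H>72)); q=XYZ[top]; print('wing top',q.mean(0),len(q), 'all',(w>0).sum())
r=cv2.minAreaRect(q[:,:2].astype(np.float32));print(r)
v,u=np.nonzero(top);pp=onz(b,np.c_[u,v],80)[:,:2].astype(np.float32);print('rays',cv2.minAreaRect(pp))
# stand / flange
sel=(H>27)&(H<45);s=win(sel.astype(np.uint8),120,180,230,290)>0
print('flange/stand rect',cv2.minAreaRect(XYZ[s][:,:2].astype(np.float32)),np.median(XYZ[s][:,2]))
# lid
l=win(((H>62)&(H<85)).astype(np.uint8),270,410,160,290)
l=cv2.morphologyEx(l,cv2.MORPH_CLOSE,np.ones((7,7)))
c=max(cv2.findContours(l,cv2.RETR_EXTERNAL,cv2.CHAIN_APPROX_NONE)[0],key=cv2.contourArea).reshape(-1,2)
print('lid',cv2.minAreaRect(onz(b,c,68)[:,:2].astype(np.float32)),np.median(H[l>0]))
# ring
rd=cv2.inRange(hsv,(0,150,60),(8,255,255))|cv2.inRange(hsv,(172,150,60),(180,255,255));rd=win(rd,300,370,190,260)
c=max(cv2.findContours(rd,cv2.RETR_EXTERNAL,cv2.CHAIN_APPROX_NONE)[0],key=cv2.contourArea).reshape(-1,2)
print('ring',cv2.fitEllipse(onz(b,c,80)[:,:2].astype(np.float32)),np.median(H[rd>0]))
# slot
g=win(f[:,:,1],320,350,210,240)
print(f[210:242:2,320:350:2].sum(2)//3)
# bystanders heights
for n,(u,v) in dict(jar=(338,130),beaker=(256,135),pink=(201,258)).items(): print(n,XYZ[v,u])
a=cap('scene');hs=cv2.cvtColor(a['frame'],cv2.COLOR_BGR2HSV)
m=cv2.inRange(hs,(95,100,30),(130,255,255));m[:,:100]=0;m[:150,:230]=0;m[:,230:]=0;v,u=np.nonzero(m);print('label px',len(u),u.mean() if len(u) else 0,v.mean() if len(u) else 0)
m=cv2.inRange(hs,(95,100,30),(130,255,255));m=win(m,270,300,115,145);q,_=cloud(a,m);print('scene wing',q.mean(0),q[:,2].max())
bb=np.hstack([cv2.resize(f[160:295,270:410],None,fx=3,fy=3),cv2.resize(a['frame'][160:295,100:220],None,fx=3,fy=3)]);cv2.imwrite('pics/c.png',bb)
```

```text
wing top [471.19755063 265.56379854  79.71082158] 106 all 107
((471.0323791503906, 265.6339111328125), (13.301072120666504, 35.01295852661133), 73.05154418945312)
rays ((471.11944580078125, 265.5242614746094), (12.614471435546875, 34.826419830322266), 73.10249328613281)
flange/stand rect ((471.3282470703125, 267.1197509765625), (77.09783172607422, 77.54715728759766), 81.83650970458984) 36.51765840672431
lid ((541.0817260742188, -139.7120361328125), (173.32196044921875, 175.0948944091797), 67.52896881103516) 67.9211188129689
ring ((546.1575927734375, -128.27792358398438), (65.41778564453125, 66.06907653808594), 174.37176513671875) 79.47661003039029
[[104  91  76  67  77  78  76  74  69  73  75  76  81 100 102]
 [ 93  69  69  78  92 100 103 103  95  95  79  61  76  82 103]
 [ 91  67  78  93 103 103 102 103  96 101  98  97  60  74  81]
 [ 68  77  94 103 103 103 103 100  84  73  86 101  98  58  76]
 [ 68  90 103 103 103 104 104  94  86  81  88 102 103  82  68]
 [ 75  94 106 104 104 103 103  93  84  72 101 104 101 102  49]
 [ 76  97 105 104 104 103  97  93  84  88 102 104 104 103  63]
 [ 75 104 105 104 103 102  93  92  76  97 103 104 103 103  65]
 [ 75 103 104 103 103  98  93  83  77 104 103 104 104 103  57]
 [ 75  97 104 104 104  93  91  80  94 104 104 102 103  94  54]
 [ 68  77 105 105 100  93  86  73 102 104 105 102 103  80  57]
 [ 70  77  89 103  94  91  82  88 105 104 104 103  96  59  75]
 [ 88  69  75  93 105 102  86  99 105 104 104  96  63  68  81]
 [105  89  69  73  90 102 103 103  99  83  73  63  73  75 102]
 [105 105  88  70  75  73  73  75  78  66  70  76  77 102 103]
 [105 105 105  99  81  80  73  74  76  79  86  89 105 104 102]]
jar [ 742.18955408 -136.15433188   84.64115042]
beaker [750.44501291  36.71780383   3.30195704]
pink [473.4373871  145.79459515  69.82847631]
label px 0 0 0
scene wing [477.82563463 259.82025009  64.32268684] 82.46332087019287
```

View pics/c.png

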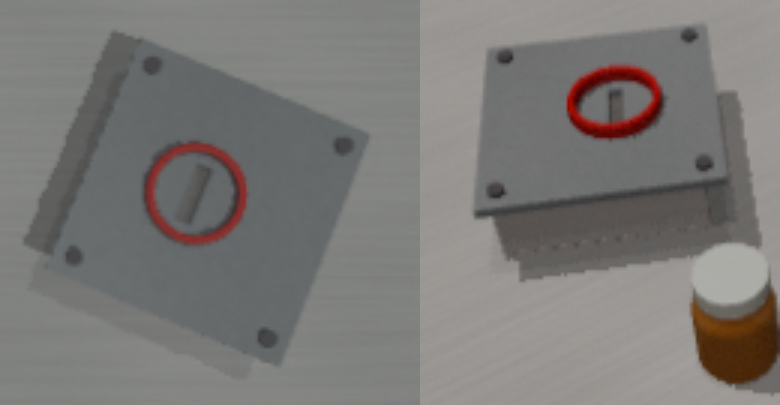

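Crop: the ring is centred on the slot, and the slot runs about -22° in world yaw. The ring is offset from the lid centre by (5, 11.4), which is 12.5 mm along canister +y and within the stated range. Next I move above the stopper.

```bash
python3 -m pendant '[{"linear":[320,-237,-57],"twist":0},{"linear":[320,-237,-57],"twist":0},{"linear":[320,-237,-57],"twist":0},{"linear":[320,-237,-57],"twist":0},{"linear":[320,-237,-57],"twist":0},{"linear":[320,-237,-57],"twist":0},{"linear":[320,-237,-57],"twist":0},{"linear":[320,-237,-57],"twist":0},{"linear":[320,-237,-57],"twist":0},{"linear":[320,-237,-57],"twist":0}]' 0
python3 - <<'E'
from h import *
print(bot.get_obs()['tcp_rot'])
c=cap('wrist');f=c['frame'];cv2.imwrite('pics/d.png',f);print(-c['R'].T@c['t'])
hsv=cv2.cvtColor(f,cv2.COLOR_BGR2HSV);m=cv2.inRange(hsv,(100,120,40),(130,255,255))
P,uv=cloud(c,m);s=(P[:,2]>74)&(P[:,2]<86)&(abs(P[:,0]-471)<40)&(abs(P[:,1]-266)<40);print(s.sum(),P[s].mean(0))
print(cv2.minAreaRect(P[s][:,:2].astype(np.float32)),cv2.minAreaRect(onz(c,uv[s],80)[:,:2].astype(np.float32)))
E
```

```text
time: 1.45
tool_pos: [470.2, 266.7, 170.0]
tcp_rot: [3.142, -0.0, 1.281]
contact_force: [0.3, 0.4, 0.9]
grip_width: 91.7
[ 3.14153849e+00 -3.46184544e-04  1.28059538e+00]
[389.31006782 289.92721156 327.69654801]
475 [467.86502862 265.53159255  79.40320614]
((468.89031982421875, 264.9967041015625), (12.526121139526367, 34.93648910522461), 73.65257263183594) ((467.9580993652344, 265.2678527832031), (12.442107200622559, 35.42523193359375), 73.7062759399414)
```

View pics/d.png

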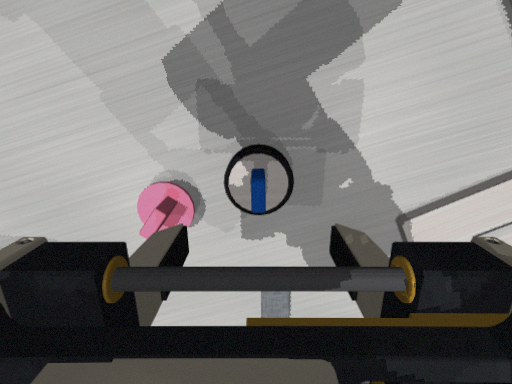

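The wing (258,190) sits midway between the fingers and its yaw of 73.7° matches the tool's 73.4°. I descend and grip.

```bash
python3 -m pendant '[{"linear":[-1.5,0,-50],"twist":0},{"linear":[-1.5,0,-90],"twist":0},{"linear":[-1.5,0,-110],"twist":0},{"linear":[-1.5,0,-120],"twist":0},{"linear":[-1.5,0,-126],"twist":0},{"linear":[-1.5,0,-126],"twist":0},{"linear":[-1.5,0,-126],"twist":0}]' 0
python3 -m pendant '[{"linear":[0,0,0],"twist":0},{"linear":[0,0,0],"twist":0},{"linear":[0,0,0],"twist":0},{"linear":[0,0,0],"twist":0},{"linear":[0,0,0],"twist":0},{"linear":[0,0,0],"twist":0},{"linear":[0,0,0],"twist":0},{"linear":[0,0,0],"twist":0}]' 255
```

```text
time: 2.38
tool_pos: [470.0, 266.1, 44.5]
tcp_rot: [3.14, -0.001, 1.279]
contact_force: [0.0, -1.1, -0.1]
grip_width: 91.9
time: 3.38
tool_pos: [469.5, 265.8, 43.7]
tcp_rot: [-3.142, -0.0, 1.279]
contact_force: [-0.3, -0.1, -0.4]
grip_width: 16.0
```

```bash
python3 -m pendant '[{"linear":[0,0,10],"twist":0},{"linear":[0,0,40],"twist":0},{"linear":[0,0,80],"twist":0},{"linear":[0,0,120],"twist":0},{"linear":[10,-30,140],"twist":0},{"linear":[30,-80,150],"twist":-2},{"linear":[45,-130,150],"twist":-4},{"linear":[60,-180,150],"twist":-6},{"linear":[75,-230,150],"twist":-6},{"linear":[90,-280,150],"twist":-6},{"linear":[105,-330,150],"twist":-6},{"linear":[120,-370,150],"twist":-6},{"linear":[130,-400,150],"twist":-6},{"linear":[135,-412,150],"twist":-6},{"linear":[135,-412,150],"twist":-6},{"linear":[135,-412,150],"twist":-6},{"linear":[135,-412,150],"twist":-6}]'
cat > look.py <<'E'
from h import *
import sys
o=bot.get_obs();print(o['tool_pos'],np.degrees(o['tcp_rot'][2]),o['grip_width'])
c=cap('wrist');f=c['frame'];cv2.imwrite('pics/%s.png'%sys.argv[1],f)
hsv=cv2.cvtColor(f,cv2.COLOR_BGR2HSV)
rd=cv2.inRange(hsv,(0,150,60),(8,255,255))|cv2.inRange(hsv,(172,150,60),(180,255,255))
P,uv=cloud(c,rd);s=(P[:,2]>76)&(P[:,2]<83);print('ring px',s.sum(),np.median(P[s],0))
if s.sum()>100:
    m=np.zeros(rd.shape,np.uint8);m[uv[s,1],uv[s,0]]=255
    k=max(cv2.findContours(m,cv2.RETR_EXTERNAL,cv2.CHAIN_APPROX_NONE)[0],key=len).reshape(-1,2)
    print('ring',cv2.fitEllipse(onz(c,k,80)[:,:2].astype(np.float32)))
P,uv=cloud(c);s=(P[:,2]<60)&(np.hypot(P[:,0]-546,P[:,1]+128)<27)
print('slot px',s.sum())
E
python3 look.py e
```

```text
time: 5.5
tool_pos: [604.4, -144.9, 194.0]
tcp_rot: [-3.142, -0.0, 1.176]
contact_force: [0.3, 0.8, -0.4]
grip_width: 14.1
[ 604.3590914  -144.88763328  194.01019254] 67.3659453166192 14.095741913123485
ring px 1219 [ 544.16749355 -129.55933797   79.32285548]
ring ((544.970458984375, -130.0421905517578), (67.39214324951172, 67.65686798095703), 173.23606872558594)
slot px 364
```

View pics/e.png

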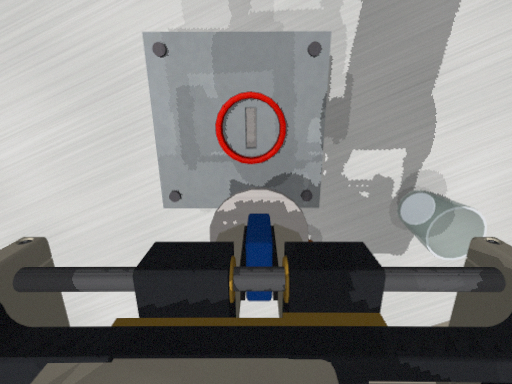

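Wrist view: ring at (251,128) and slot at (251,127), concentric, with the wing held squarely at (259,255). Next I measure the slot edges and the held wing in this same camera.

Run:
```python
from h import *
c=cap('wrist');f=c['frame'];g=cv2.cvtColor(f,cv2.COLOR_BGR2GRAY);print(g[127,225:280])
print(f[127,251],f[127,235])
P,uv=cloud(c);s=(P[:,2]<60)&(np.hypot(P[:,0]-545,P[:,1]+129)<27)
m=np.zeros(g.shape,np.uint8);m[uv[s,1],uv[s,0]]=255
# grey-level warm mask inside ring
d=(f[:,:,2].astype(int)-f[:,:,0]);roi=np.zeros_like(m);cv2.circle(roi,(251,127),26,255,-1)
w=((d>-3)&(roi>0)).astype(np.uint8)*255
for n,k in(('depth',m),('warm',w)):
    k=max(cv2.findContours(k,cv2.RETR_EXTERNAL,cv2.CHAIN_APPROX_NONE)[0],key=cv2.contourArea).reshape(-1,2)
    print(n,cv2.boundingRect(k),cv2.minAreaRect(onz(c,k,68)[:,:2].astype(np.float32)))
l=((P[:,2]>64)&(P[:,2]<72)&(np.hypot(P[:,0]-541,P[:,1]+140)<125));print('lid',cv2.minAreaRect(P[l][:,:2].astype(np.float32)))
hsv=cv2.cvtColor(f,cv2.COLOR_BGR2HSV);b=cv2.inRange(hsv,(100,120,40),(130,255,255));b[232:]=0;Q,uq=cloud(c,b)
z=bot.get_obs()['tool_pos'];print(z,Q[:,2].min(),Q[:,2].max());print(cv2.minAreaRect(onz(c,uq,np.median(Q[:,2]))[:,:2].astype(np.float32)))
```

```text
[108 138 140 141 140 141 141 142 141 143 142 142 143 146 145 142 145 143
 140 141 117 108 135 139 139 138 141 140 139 135 124 119 137 142 144 141
 141 143 142 143 144 142 141 142 142 143 146 144 143 141 142 135 130 129
  83]
[138 141 143] [147 143 138]
depth (246, 108, 10, 37) ((543.6849975585938, -129.8350830078125), (9.167966842651367, 35.69993591308594), 67.1077651977539)
warm (245, 107, 12, 41) ((544.7271728515625, -130.14537048339844), (11.04814338684082, 39.72384262084961), 67.35462188720703)
lid ((540.4544677734375, -141.50619506835938), (174.5103302001953, 173.44801330566406), 67.76026916503906)
[ 604.45851781 -145.25380328  193.96361301] 190.9558353454322 217.07351985307807
((587.9708862304688, -139.0804901123047), (14.232297897338867, 10.881657600402832), 67.34953308105469)
```

Slot at (544.7, -130.1), yaw 67.35°, sized about 11x40 mm (10x40 given). I go above it and then descend by feel.

```bash
python3 -m pendant '[{"linear":[-30,8,-30],"twist":0},{"linear":[-59.5,16.7,-60],"twist":0},{"linear":[-59.5,16.7,-80],"twist":0},{"linear":[-59.5,16.7,-80],"twist":0},{"linear":[-59.5,16.7,-80],"twist":0},{"linear":[-59.5,16.7,-80],"twist":0},{"linear":[-59.5,16.7,-80],"twist":0},{"linear":[-59.5,16.7,-80],"twist":0}]'
python3 -m pendant '[{"linear":[0,0,-4],"twist":0},{"linear":[0,0,-7],"twist":0},{"linear":[0,0,-9],"twist":0},{"linear":[0,0,-10.5],"twist":0},{"linear":[0,0,-11.5],"twist":0},{"linear":[0,0,-11.5],"twist":0},{"linear":[0,0,-11.5],"twist":0}]'
```

```text
time: 6.6
tool_pos: [545.2, -129.5, 114.0]
tcp_rot: [3.141, -0.0, 1.174]
contact_force: [-0.2, -0.2, -1.3]
grip_width: 14.2
time: 7.48
tool_pos: [545.1, -129.5, 102.3]
tcp_rot: [3.141, -0.0, 1.174]
contact_force: [0.8, -0.1, -1.7]
grip_width: 13.8
```

```bash
python3 -m pendant '[{"linear":[0,0,-1],"twist":0},{"linear":[0,0,-2],"twist":0},{"linear":[0,0,-2],"twist":0},{"linear":[0,0,-2],"twist":0}]'
python3 -m pendant '[{"linear":[0,0,-1],"twist":0},{"linear":[0,0,-2],"twist":0},{"linear":[0,0,-2],"twist":0},{"linear":[0,0,-2],"twist":0}]'
```

```text
time: 7.98
tool_pos: [545.0, -129.5, 100.2]
tcp_rot: [3.142, -0.0, 1.174]
contact_force: [-0.7, -0.5, -1.1]
grip_width: 13.5
time: 8.48
tool_pos: [545.0, -129.5, 98.2]
tcp_rot: [-3.142, -0.0, 1.174]
contact_force: [0.4, 0.2, -0.1]
grip_width: 13.8
```

The bar is in the slot with no significant force. I continue down onto the ring.

```bash
python3 -m pendant '[{"linear":[0,0,-2],"twist":0},{"linear":[0,0,-4],"twist":0},{"linear":[0,0,-5],"twist":0},{"linear":[0,0,-5],"twist":0},{"linear":[0,0,-5],"twist":0}]'
python3 -m pendant '[{"linear":[0,0,-2],"twist":0},{"linear":[0,0,-3],"twist":0},{"linear":[0,0,-4],"twist":0},{"linear":[0,0,-4],"twist":0},{"linear":[0,0,-4],"twist":0}]'
```

```text
time: 9.1
tool_pos: [545.0, -129.5, 93.3]
tcp_rot: [3.141, -0.0, 1.174]
contact_force: [0.2, 0.2, -0.9]
grip_width: 13.7
time: 9.72
tool_pos: [545.2, -129.5, 89.5]
tcp_rot: [3.141, -0.0, 1.174]
contact_force: [0.8, -0.4, 4.1]
grip_width: 13.7
```

```bash
python3 -m pendant '[{"linear":[0,0,-1],"twist":0},{"linear":[0,0,-2],"twist":0},{"linear":[0,0,-3],"twist":0},{"linear":[0,0,-4],"twist":0},{"linear":[0,0,-4],"twist":0},{"linear":[0,0,-4],"twist":0}]'
```

```text
time: 10.48
tool_pos: [545.2, -129.5, 85.7]
tcp_rot: [3.141, -0.0, 1.174]
contact_force: [-0.2, -0.5, 8.0]
grip_width: 14.1
```

```bash
python3 -m pendant '[{"linear":[0,0,-1],"twist":0},{"linear":[0,0,-2],"twist":0},{"linear":[0,0,-2.5],"twist":0},{"linear":[0,0,-2.5],"twist":0},{"linear":[0,0,-2.5],"twist":0}]'
python3 -m pendant '[{"linear":[0,0,0],"twist":-3},{"linear":[0,0,0],"twist":-6},{"linear":[0,0,0],"twist":-10},{"linear":[0,0,0],"twist":-15},{"linear":[0,0,0],"twist":-15},{"linear":[0,0,0],"twist":-15}]'
python3 -c "
from plant import bot;o=bot.get_obs();print(o['moment'],o['tcp_rot'])"
```

```text
time: 11.1
tool_pos: [545.3, -129.6, 83.4]
tcp_rot: [3.141, -0.0, 1.174]
contact_force: [-1.0, 0.6, 9.0]
grip_width: 14.0
time: 11.85
tool_pos: [545.7, -129.8, 83.5]
tcp_rot: [3.14, -0.001, 0.912]
contact_force: [-0.1, -0.1, 9.3]
grip_width: 14.0
[ 0.0807078   0.16074507 -0.00496703] [ 3.13973082e+00 -6.37544288e-04  9.12293218e-01]
```

It turns freely, with about zero torque and the bar at about 50.6 mm. I continue.

```bash
python3 -m pendant '[{"linear":[0,0,0],"twist":-6},{"linear":[0,0,0],"twist":-13},{"linear":[0,0,0],"twist":-20},{"linear":[0,0,0],"twist":-27},{"linear":[0,0,0],"twist":-34},{"linear":[0,0,0],"twist":-41},{"linear":[0,0,0],"twist":-48},{"linear":[0,0,0],"twist":-55},{"linear":[0,0,0],"twist":-62},{"linear":[0,0,0],"twist":-68},{"linear":[0,0,0],"twist":-70},{"linear":[0,0,0],"twist":-70},{"linear":[0,0,0],"twist":-70}]'
python3 -c "
from plant import bot;o=bot.get_obs();print(o['moment'])"
python3 -m pendant '[{"linear":[0,0,0],"twist":-2},{"linear":[0,0,0],"twist":-4},{"linear":[0,0,0],"twist":-6},{"linear":[0,0,0],"twist":-7},{"linear":[0,0,0],"twist":-7},{"linear":[0,0,0],"twist":-7}]'
python3 -c "
from plant import bot;o=bot.get_obs();print(o['moment'])"
```

```text
time: 13.48
tool_pos: [547.2, -129.3, 84.0]
tcp_rot: [-3.14, -0.005, -0.309]
contact_force: [4.2, 2.7, 8.3]
grip_width: 13.9
[ 0.52164931 -0.5576393   0.09652065]
time: 14.22
tool_pos: [547.3, -129.3, 84.0]
tcp_rot: [-3.14, -0.005, -0.431]
contact_force: [4.2, 2.2, 8.0]
grip_width: 14.0
[ 0.56480873 -0.61226348  0.10405711]
```

The turn reaches 92°, with a side load of about 5 N. I shift to relieve it before easing up.

```bash
python3 -m pendant '[{"linear":[0.7,0.3,0],"twist":0},{"linear":[1.5,0.8,0],"twist":0},{"linear":[1.5,0.8,0],"twist":0},{"linear":[1.5,0.8,0],"twist":0}]'
python3 -c "
from plant import bot;o=bot.get_obs();print(o['moment'])"
```

```text
time: 14.72
tool_pos: [547.4, -129.2, 83.8]
tcp_rot: [3.141, -0.003, -0.431]
contact_force: [-0.1, -1.1, 9.7]
grip_width: 13.8
[-0.08425369  0.28423208  0.08615564]
```

```bash
python3 -m pendant '[{"linear":[0,0,1],"twist":0},{"linear":[0,0,2],"twist":0},{"linear":[0,0,3],"twist":0},{"linear":[0,0,3],"twist":0},{"linear":[0,0,3],"twist":0}]'
python3 -m pendant '[{"linear":[0,0,1],"twist":0},{"linear":[0,0,2],"twist":0},{"linear":[0,0,2.5],"twist":0},{"linear":[0,0,2.5],"twist":0},{"linear":[0,0,2.5],"twist":0}]'
python3 -c "
from plant import bot;o=bot.get_obs();print(o['moment'])"
```

```text
time: 15.35
tool_pos: [547.4, -129.2, 86.3]
tcp_rot: [3.142, -0.003, -0.431]
contact_force: [1.1, -1.0, 6.3]
grip_width: 14.0
time: 15.98
tool_pos: [546.7, -128.7, 88.4]
tcp_rot: [-3.142, -0.001, -0.431]
contact_force: [2.4, -1.3, 5.1]
grip_width: 13.6
[-0.20473262 -0.44842607 -0.01864122]
```

```bash
python3 -m pendant '[{"linear":[0,0,0.7],"twist":0},{"linear":[0,0,1.4],"twist":0},{"linear":[0,0,1.4],"twist":0},{"linear":[0,0,1.4],"twist":0}]'
python3 -c "
from plant import bot;o=bot.get_obs();print(o['moment'])"
```

```text
time: 16.48
tool_pos: [546.6, -128.7, 88.5]
tcp_rot: [-3.142, 0.0, -0.432]
contact_force: [4.8, -1.5, -4.5]
grip_width: 14.2
[-0.40848515 -1.10912734  0.01508363]
```

Held: a further 1.4 mm pull gave no rise and -4.5 N. I relax the pull, release and retreat.

```bash
python3 -m pendant '[{"linear":[-0.5,0.2,-1],"twist":0},{"linear":[-0.5,0.2,-1],"twist":0},{"linear":[-0.5,0.2,-1],"twist":0}]'
python3 -m pendant '[{"linear":[0,0,0],"twist":0},{"linear":[0,0,0],"twist":0},{"linear":[0,0,0],"twist":0},{"linear":[0,0,0],"twist":0},{"linear":[0,0,0],"twist":0},{"linear":[0,0,0],"twist":0},{"linear":[0,0,0],"twist":0}]' 0
python3 -m pendant '[{"linear":[0,0,10],"twist":0},{"linear":[0,0,40],"twist":0},{"linear":[0,0,80],"twist":0},{"linear":[0,0,110],"twist":0},{"linear":[-20,0,130],"twist":0},{"linear":[-20,0,130],"twist":0},{"linear":[-20,0,130],"twist":0},{"linear":[-20,0,130],"twist":0}]'
python3 - <<'E'
from h import *
c=cap('wrist');f=c['frame'];cv2.imwrite('pics/f.png',f)
hsv=cv2.cvtColor(f,cv2.COLOR_BGR2HSV);b=cv2.inRange(hsv,(100,120,40),(130,255,255));Q,uq=cloud(c,b)
s=(Q[:,2]>112)&(Q[:,2]<135)&(np.hypot(Q[:,0]-546,Q[:,1]+129)<40);print(s.sum(),np.median(Q[s],0),cv2.minAreaRect(Q[s][:,:2].astype(np.float32)))
P,_=cloud(c);r=np.hypot(P[:,0]-546,P[:,1]+129);s=(r<32)&(P[:,2]<105)&(P[:,2]>72);print('flange top',np.median(P[s],0))
for w in('top','scene'): cv2.imwrite('pics/%s2.png'%w,cap(w)['frame'])
i=np.hstack([cv2.resize(f,(400,300)),cv2.resize(cv2.imread('pics/scene2.png'),(400,300))]);cv2.imwrite('pics/g.png',i)
E
```

```text
time: 16.85
tool_pos: [545.9, -128.4, 88.5]
tcp_rot: [-3.142, 0.0, -0.431]
contact_force: [3.2, -1.5, 1.1]
grip_width: 13.9
time: 17.73
tool_pos: [546.0, -128.5, 88.7]
tcp_rot: [3.142, -0.0, -0.431]
contact_force: [-0.3, -0.7, -1.4]
grip_width: 79.1
time: 18.73
tool_pos: [526.0, -128.4, 217.6]
tcp_rot: [3.142, 0.002, -0.431]
contact_force: [-0.1, 0.3, -0.8]
grip_width: 91.8
545 [ 544.4086249  -127.94941782  123.37288481] ((543.8959350585938, -129.82119750976562), (35.95524215698242, 13.735950469970703), 65.98490905761719)
flange top [ 550.44609317 -123.46313265   81.61171729]
```

View pics/g.png

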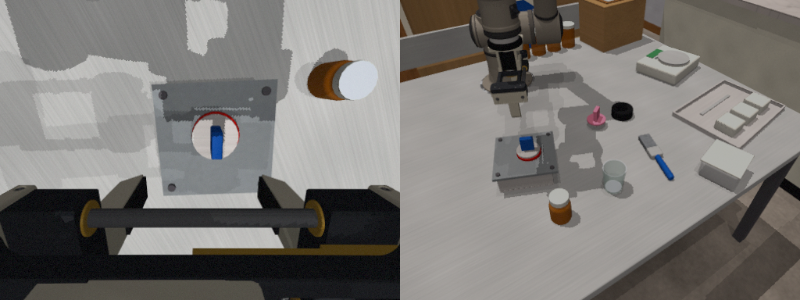

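Left: the stopper is upright with its flange on the red ring (215,135) and the wing across the slot. Right: the stand is empty and the bystanders are in place. The wing top is at 123.4 mm (124 expected locked), the flange top at 81.6 (82 expected), and the turn is about 91°.

```bash
python3 -c "
from plant import bot;print(bot.close_job())"
```

```text
the job is handed in; nothing more can be done
None
```

The T-stopper is locked in the canister's slot and the job is handed in, at about 19 s of robot time. I took the stopper from the stand, passed the bar through the slot and pressed the ring down about 9 mm. I then turned it about 92° clockwise, let it rise into the seat, released it and moved the arm clear. The slot turned out to lie about 12.5 mm towards the label side.

- **Force:** the highest readings were about 10 N pressing down and about 5 N sideways at the end of the turn, against a limit of about 4 kg (39 N). I relieved the sideways load before letting the stopper rise.
- **Hold:** a further 1.4 mm of commanded lift gave no rise and a 4.5 N downward pull on the tool, so the bar is caught under the lid.
- **After release:** the wing top is at 123.4 mm (124 expected when locked) and the flange top at 81.6 mm (82 expected). The wing's yaw shows a turn of about 91°.
- **Bystanders:** the jar, beaker and brush look unmoved in the final picture; I did not measure their positions again.
- **Disagreement:** the top and wrist cameras differed by about 2 mm on the ring position. I aimed between the two readings, and the bar went in at the first try.

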